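Start up the bench edge sander

TASK

Start up the bench edge sander, only pressing with the closed fingertips: first switch on its supply at the socket box screwed to the bench beside the machine, by pressing the raised half of the box's rocker fully over; then press the raised half of the dust extraction rocker on the machine's panel fully over, so that suction runs before there is dust; last push the flat round start button fully in, so that it stays in. Do not press the domed stop button, lift nothing, and leave the wax block, the dye jar and the thread spool where they are.

Things in the scene. Friction and masses are not known exactly. Their poses are not given: they have to be found in the camera images.
- socket_box: grey socket box with a white faceplate, 86 x 146 x 44 mm, fixed to the bench at the machine's left or right. Origin under its centre; x away from the operator, y to its left, z up. On its level top: a black rocker at its right (y = -36 mm) and a round socket at its left (y = 38 mm).
- supply_raised_end (a point): on top of the supply rocker's raised (near) half when off, about 2 mm inside its near edge, 55 mm above the bench, 11 mm above the faceplate; axes as the box's, fixed to it. The rocker is 48 mm long (to and from the operator), 30 mm wide, in a frame 3 mm high; its pivot line is 21 mm farther from the operator. Pressed over, this end is 5 mm above the faceplate.
- supply_rocker (a joint): rocker of the socket box (rad): 0 off (near half raised), 0.28 fully on (near half down); stays where it is left, about 2.5 N at its near edge moves it
- edge_sander: grey bench machine, fixed; base 220 x 230 mm, motor behind (top at 132 mm), drum hood at its left, wooden burnishing head at its right. Origin under its centre; x away from the operator, y left, z up. Control panel in front, centred at x = -68, z = 80 mm, sloping 0.24 rad down to the operator. On it: extraction rocker (y = 60), start button (y = 0), domed stop button (y = -62 mm).
- extraction_raised_end (a point): on top of the extraction rocker's raised (near) half when off, about 2 mm inside its near edge, 11 mm above the panel; axes as the machine's, fixed to it. The black rocker is 48 mm long (to and from the operator), 30 mm wide, in a frame 3 mm high; its pivot line is 21 mm farther from the operator. Pressed over, this end is 5 mm above the panel.
- extraction_rocker (a joint): extraction rocker (rad): 0 off (near half raised), 0.28 fully on (near half down); stays where it is left, about 2.5 N at its near edge moves it
- start_face (a point): centre of the start button's flat face when out: a grey cylinder 27 mm across standing 10 mm above the panel's face; axes as the machine's. Fixed to the machine. It is pushed in at right angles to the panel; straight down also works.
- start_button (a joint): travel of the start button (m): 0 out, 0.006 fully in; stays where it is left, about 3 N moves it. It is coupled to the stop button, which comes out as it goes in.
- stop_button: grey domed mushroom button, 36 mm across, its top 22 mm above the panel's face (28 mm once the start button is in); origin on the panel's face under its centre; not to be pressed
- wax_block: yellow beeswax block, 36 x 58 x 20 mm, loose on the bench at the machine's right, beside the base below the burnishing head; origin under its centre
- jar: round turquoise dye jar, 43 mm across, 50 mm high, loose, standing behind the socket box; origin under its centre
- thread_spool: thread spool with pale thread, 36 x 55 x 70 mm, loose, standing in front of the socket box's left half; origin under its centre

How it is judged (in metres and radians):
On the way, in this order (a step that is already met when the one before it is completed fails the run):
1. the supply rocker on the socket box is pressed over (value of joint supply_rocker above 0.22 rad), for 0.1 s.
2. the extraction rocker is pressed over (value of joint extraction_rocker above 0.22 rad), for 0.1 s.
3. the start button is pushed in (value of joint start_button above 0.0045 m), for 0.1 s.
At the end, for the whole second after the job is handed in: both rockers beyond 0.22 of 0.28 rad, start button in by more than 4.5 of 6 mm, and the loose things at rest (value of joint each of supply_rocker, extraction_rocker above 0.22 rad and value of joint start_button above 0.0045 m and linear speed of each of wax_block, jar, thread_spool below 0.02 m/s); the robot touches nothing.
It fails at once if a switch is operated out of order: extraction before the supply, or start before extraction ((value of joint extraction_rocker above 0.14 rad and value of joint supply_rocker below 0.14 rad) or (value of joint start_button above 0.003 m and value of joint extraction_rocker below 0.14 rad)).
It fails at once if the domed stop button is pressed (contact force between the arm and stop_button above 3 N).
It fails at once if the wax block, the jar or the spool is lifted (height (world z) of any of wax_block, jar, thread_spool above 0.012 m).
It fails at once if the wax block, the jar or the spool is moved by more than 20 mm (distance of any of wax_block, jar, thread_spool from where it was at the start of the episode above 0.02 m).
It also fails if it takes over 45 s, if anything falls off the work surface, if the arm or the gripper's body presses on something with over 40 N, if the wrist force passes 120 N, or if a joint passes its speed limit or range.

ROBOT

A 6-joint arm with a two-finger parallel gripper is mounted at the origin on a cart in front of the work surface, level with it; the furniture and walls round the work are solid. World frame = base frame: x ahead of the robot, y to its left, z up, the work surface at z = 0. Lengths are in mm, angles in rad, forces in N, time in s.
With the tool pointing down it reaches from about 350 to 875 mm from the base axis. Payload 4.2 kg.
Tool frame: the origin (TCP) lies at the very end of the fingers, on their centre line; the grasp point (between the pads) lies 19 mm behind it; z points along the fingers, y is the direction in which the jaws open and shut (so a half turn about z gives the same grasp; the last joint's range is limited). The gripper opens to 85 mm and grips with 20 to 120 N. Pads are 22 mm wide; open, the fingers measure 114 mm over their backs; the gripper's body (76 mm by 85 mm) begins 54 mm behind the grasp point. The pads swing forward as they close: fully open they stand 13 mm farther back than shut.
Start: joints at [-1.053, 0.385, 0.008, 0, -1.194, -0.259], TCP at [159.967, -604.16, 231.312] pointing down, gripper open.
Joint ranges: [-3.14, 3.14], [-1.21, 2.06], [-1.07, 1.41], [-3.16, 2.05], [-2.99, -0.16], [-3.1, 3.1]. Speed limits (rad/s): [2.79, 2.79, 3.14, 3.14, 3.14, 3.14].

INTERFACE

Orientations are given as a unit quaternion [x, y, z, w].
In Python, from bench import read_state, get_image, camera_params, job_done gives the robot as it stands.
- The arm moves only by the tool send_rows, never from a script. Its arguments are lists of equal length, an entry for each row: "translation": the shift along the tool's x, y, z in m, a list of three; "yaw": the turn about the tool's z in degrees; "fingers": the closure in counts, from 0 (fully open) to 255 (shut). A call has 1 to 12 rows; each row is the pose to reach, as a shift and turn from the pose measured when the call began, along the tool's axes at that moment; what a row does not reach only later rows make up. A row lasts 1/10 s, in which the tool goes at most 50 mm and 8.59 degrees, less where a joint would pass 70% of its speed; a pose out of reach is approached as far as the arm can. A call with a gripper value outside its range is refused whole. The fingers move at their own pace and stop on an object; the grip force is fixed at half the most. Time passes only in rows, so rows that repeat a pose let the fingers close. It gives the time, the measured TCP pose, the force and the opening at its end, in the units of the state.
- read_state(): the state, without advancing time (a new reading comes with each control period).
- get_image(name): name is "scene" or "top" or "wrist"; returns the picture (480x640x3 uint8, blue, green, red); there is no depth.
- camera_params(name): a dict with "mtx" (3x3 intrinsics, pixels), "k1" (the pictures are not rectified: a ray, as slopes to the right and down, at radius r is drawn at 1 + k1 r^2 times it, then the intrinsics apply), "rvec" (rotation vector, rad) and "tvec" (3), from world to camera coordinates, as OpenCV has them; the wrist camera has in their place "tool_from_camera" (4x4, takes a point from camera to tool coordinates, whose origin is the TCP and whose axes are the flange's). Camera axes: x right, y down, z forward; pixel columns grow to the right and rows downward; lengths in mm; the calibration is good to about 2 mm. A picture is of the moment at which its call begins: read the wrist's pose just before it. camera_params takes no time and is no camera call.
- job_done(): hands the job in, once; it reports no verdict.
The state is a dict: "clock": time; "joints": joint angles; "joint_vel": joint speeds; "joint_efforts": joint torques, N m; "position": TCP position; "ee_rot": TCP orientation; "contact_force": force on the tool from outside, world axes, zero at the start; "wrist_torque": the same for the moment, N m; "gripper_width": finger opening in mm.
Only numpy, scipy, OpenCV 4.12 (cv2) and the standard library are available. Lean on these libraries where they do the work, as an engineer would, in place of code of your own. Each camera call takes 0.05 s, during which the arm holds its last target.

## Working session

There is one attempt and no reset: what is moved stays moved. The work goes in short steps, Python scripts to look and compute and a tool call to move; the robot and the scene stay as the last step left them, time stands still between calls to the robot, and variables do not carry over. Pictures are saved under pics/ and viewed, and the job is handed in when it is done.

Besides the shell and the picture viewer there is one more tool, called as name(argument=value, ...), one argument or row to a line, values as JSON. send_rows: Moves the arm, as the interface text tells. Its arguments: {"type":"object","properties":{"translation":{"type":"array","items":{"type":"array","items":{"type":"number"}}},"yaw":{"type":"array","items":{"type":"number"}},"fingers":{"type":"array","items":{"type":"number"}}},"required":["translation","yaw","fingers"]}

```bash
mkdir -p pics; ls
python3 - <<'E'
from bench import *
import cv2
print(read_state())
for n in("scene","top","wrist"):
    cv2.imwrite(f"pics/{n}0.png",get_image(n)); print(n,camera_params(n))
E
```

```text
pics
{'clock': 0.0, 'joints': array([-1.05341184e+00,  3.85552371e-01,  6.62267837e-03, -4.82220729e-04,
       -1.19399414e+00, -2.58618482e-01]), 'joint_vel': array([-4.28172018e-05,  1.34366960e-03, -6.68915026e-04,  1.26079672e-03,
        3.99076546e-04,  2.05108817e-03]), 'joint_efforts': array([ 5.41799072e-04, -3.92290592e+01,  1.88405836e+01,  4.18636858e+00,
       -4.60549607e-03,  6.42884572e-06]), 'position': array([ 159.80610958, -603.62169344,  230.22536482]), 'ee_rot': array([-1.28934040e-01,  9.91652576e-01,  1.06946625e-03, -1.95016138e-04]), 'contact_force': array([-0.37902002, -0.15604034,  0.03295123]), 'wrist_torque': array([ 0.00134406, -0.00475338,  0.01469056]), 'gripper_width': 85.1323153579578}
scene {'mtx': array([[575.17011542,   0.        , 310.66979326],
       [  0.        , 575.17011542, 237.65682501],
       [  0.        ,   0.        ,   1.        ]]), 'k1': -0.10164401827992288, 'rvec': array([ 0.79475155, -2.61151724,  1.06287943]), 'tvec': array([439.28953749, 327.82545057, 863.71290035])}
top {'mtx': array([[556.43839005,   0.        , 309.0384878 ],
       [  0.        , 556.43839005, 235.34592365],
       [  0.        ,   0.        ,   1.        ]]), 'k1': -0.1395627050812833, 'rvec': array([ 2.06517797, -2.11799766,  0.24985828]), 'tvec': array([ -23.32099153,  596.72791535, 1059.85028086])}
wrist {'mtx': array([[336.02283548,   0.        , 318.48581415],
       [  0.        , 336.02283548, 238.47749267],
       [  0.        ,   0.        ,   1.        ]]), 'k1': -0.05907505027581234, 'tool_from_camera': array([[-4.27279504e-04, -9.52715574e-01, -3.03863215e-01,
         7.88090860e+01],
       [ 9.99999857e-01, -5.04429540e-04,  1.75402724e-04,
        -8.69847770e-01],
       [-3.20386489e-04, -3.03863097e-01,  9.52715653e-01,
        -1.42488580e+02],
       [ 0.00000000e+00,  0.00000000e+00,  0.00000000e+00,
         1.00000000e+00]])}
```

View pics/scene0.png

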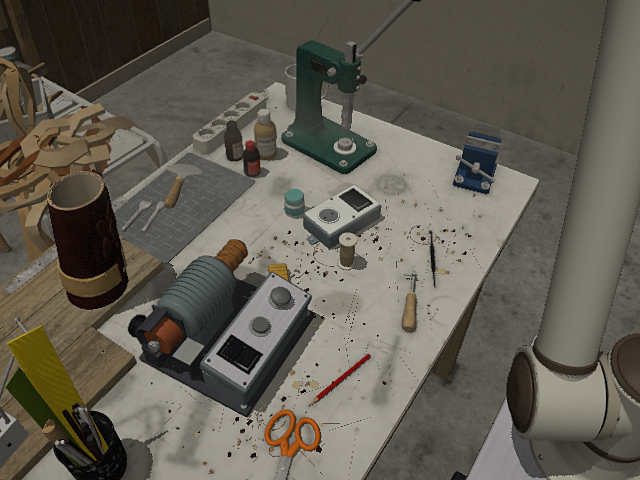

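View pics/top0.png

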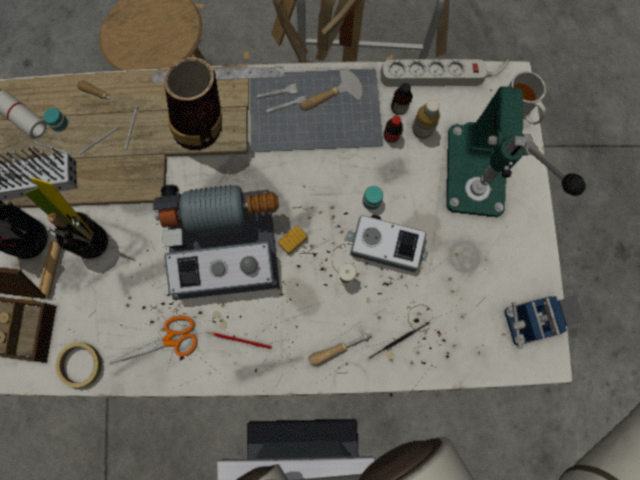

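View pics/wrist0.png

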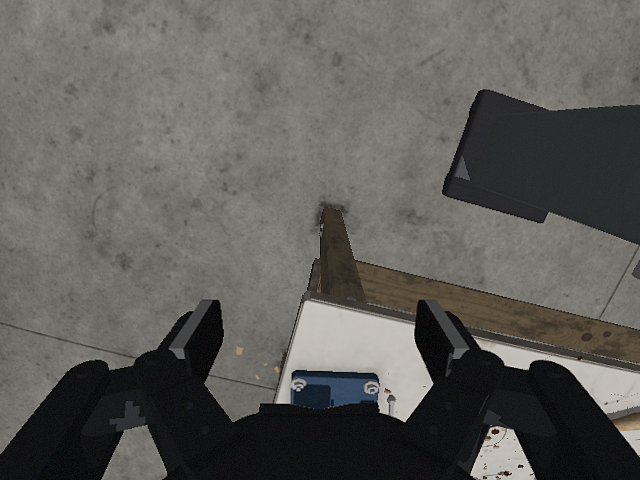

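The top view shows the socket box near (388,243), with its rocker at (406,245), and the panel near (220,269). On the panel are the extraction rocker (189,272), the start button (218,268) and the stop button (250,265). The jar is at (373,196), the spool at (346,270) and the wax at (292,240). I'll zoom in to get exact pixels.

Run:
```python
import cv2
t=cv2.imread("pics/top0.png"); s=cv2.imread("pics/scene0.png")
cv2.imwrite("pics/t_box.png",cv2.resize(t[180:300,330:440],None,fx=5,fy=5,interpolation=2))
cv2.imwrite("pics/t_pan.png",cv2.resize(t[225:305,155:285],None,fx=6,fy=6,interpolation=2))
cv2.imwrite("pics/s_box.png",cv2.resize(s[170:280,280:390],None,fx=5,fy=5,interpolation=2))
cv2.imwrite("pics/s_pan.png",cv2.resize(s[260:410,195:325],None,fx=4,fy=4,interpolation=2))
```

```text
(no output)
```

View pics/t_box.png

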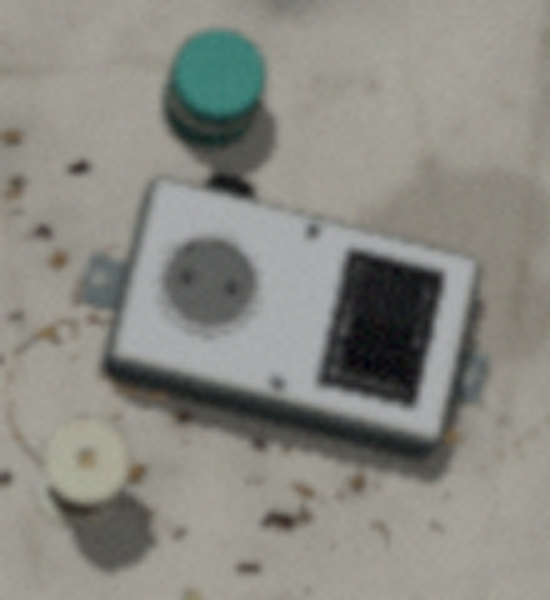

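View pics/t_pan.png

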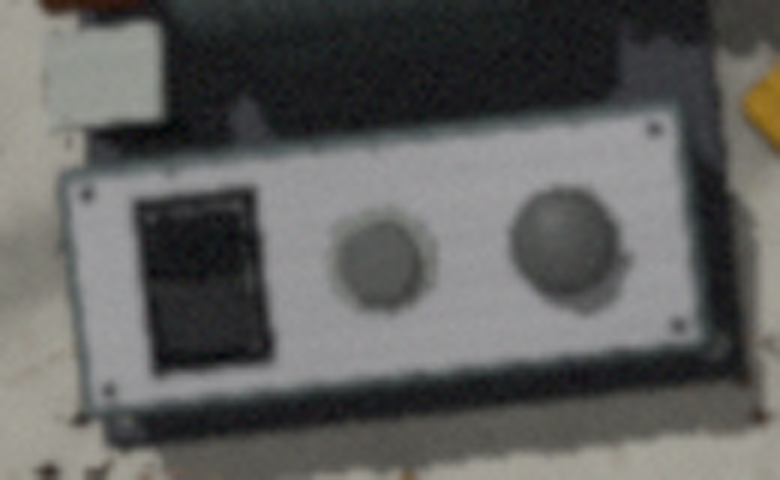

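View pics/s_box.png

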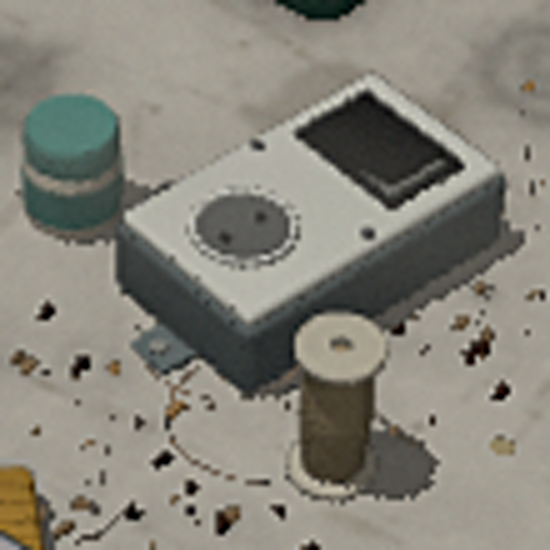

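View pics/s_pan.png

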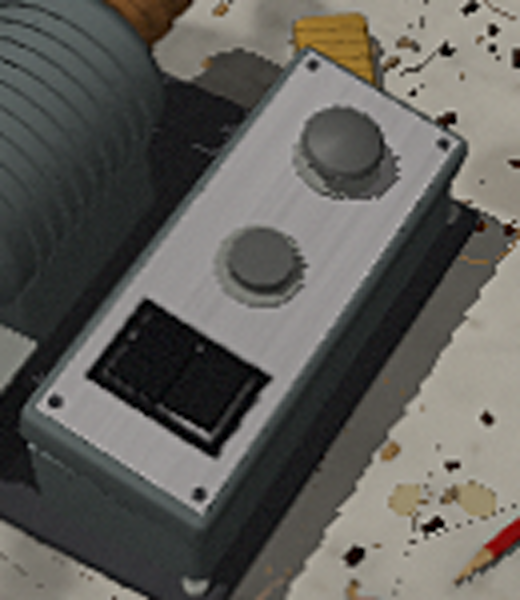

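```bash
cat > fit.py <<'E'
import numpy as np, cv2
from bench import camera_params
from scipy.optimize import least_squares
P={n:camera_params(n) for n in("top","scene")}
def proj(n,X):
    p=P[n];R=cv2.Rodrigues(p["rvec"])[0];c=np.atleast_2d(X)@R.T+p["tvec"]
    return cv2.projectPoints(np.atleast_2d(X),p["rvec"],p["tvec"],p["mtx"],np.array([p["k1"],0,0,0.]))[0][:,0]
def px(l,s,o): return (np.array(l,float)+.5)/s-.5+np.array(o)
def W(q,L): c,s=np.cos(q[2]),np.sin(q[2]); L=np.atleast_2d(L); return np.c_[q[0]+c*L[:,0]-s*L[:,1],q[1]+s*L[:,0]+c*L[:,1],L[:,2]]
E
python3 - <<'E'
from fit import *
# order FL FR NR NL
o=[(1,1),(1,-1),(-1,-1),(-1,1)]
def run(model,obs,q0,names):
    def f(q,cams=("top","scene")):
        return np.concatenate([(proj(n,W(q,model(q)))-obs[n]).ravel() for n in cams])
    out={}
    for cams in(("top",),("scene",),("top","scene")):
        r=least_squares(lambda q:f(q,cams),q0,loss="soft_l1",x_scale=[10,10,.1]+[5]*(len(q0)-3))
        print(cams,np.round(r.x,3),"rms",np.sqrt(np.mean(r.fun**2)).round(2))
    print(np.round(r.fun.reshape(2,-1,2),1).tolist())
    return r.x
# box: faceplate corners + rocker frame corners + socket
bt=px([(158,183),(475,262),(437,437),(112,365),(350,250),(442,270),(415,405),(320,385)],5,(330,180))
bs=px([(120,222),(370,72),(503,180),(245,322),(295,130),(370,90),(465,162),(388,208)],5,(280,170))
m=lambda q:[(a*43,b*73,44) for a,b in o]+[(q[3]+a*q[4],-36+b*q[5],47) for a,b in o]
q=run(m,{"top":bt,"scene":bs},[600,-250,0,0,26,17],0)
print("supply end if pivot x0:",W(q,[(q[3]-21,-36,55),(q[3]-16,-36,53)]))
pt=px([(62,172),(678,105),(703,345),(88,412),(137,200),(255,188),(272,358),(155,372),(88,194),(655,130),(679,325),(110,389),(380,265)],6,(155,225))
ps=px([(25,410),(312,48),(465,147),(208,520),(88,377),(147,298),(271,379),(217,453),(55,401),(313,65),(443,145),(199,494),(264,258)],4,(195,260))
S,C=np.sin(.24),np.cos(.24)
def pp(u,y,h): return (-68+u*C-h*S,y,80+u*S+h*C)
m=lambda q:[pp(a*q[3],b*q[4],0) for a,b in o]+[pp(a*q[5],60+b*q[6],3) for a,b in o]+[pp(a*q[7],b*q[8],0) for a,b in o]+[pp(0,0,10)]
q=run(m,{"top":pt,"scene":ps},[600,50,0,45,110,26,17,38,95],0)
L=[pp(-21,60,11),pp(-15,60,9),pp(0,0,10),pp(0,-62,22)]
print(W(q,L));
E
```

```text
('top',) [ 5.84195e+02 -2.04178e+02 -2.76000e-01  1.89400e+00  2.96430e+01
  1.98580e+01] rms 1.37
('scene',) [ 5.87064e+02 -2.04991e+02 -2.95000e-01  7.95000e-01  2.91340e+01
  2.13640e+01] rms 1.2
('top', 'scene') [ 5.85075e+02 -2.04241e+02 -2.84000e-01  1.85600e+00  2.93310e+01
  2.04810e+01] rms 1.35
[[[-1.5, -2.4], [2.4, -1.0], [1.4, 3.0], [-2.1, -0.2], [-0.1, -0.5], [0.5, 0.4], [-0.1, -0.0], [-0.3, -0.9]], [[-1.5, -0.8], [1.1, -0.7], [3.0, -1.4], [1.5, 2.6], [-0.1, 0.9], [-0.7, 0.7], [-0.3, 0.7], [0.7, 0.2]]]
supply end if pivot x0: [[ 556.6140741  -233.43837413   55.        ]
 [ 561.4139548  -234.8387831    53.        ]]
('top',) [5.99483e+02 1.50815e+02 8.80000e-02 4.03380e+01 1.03942e+02 2.86730e+01
 1.98980e+01 3.28100e+01 9.59400e+01] rms 0.22
('scene',) [5.99486e+02 1.49984e+02 9.30000e-02 4.02130e+01 1.03223e+02 2.92060e+01
 1.99400e+01 3.29410e+01 9.58540e+01] rms 0.51
('top', 'scene') [5.99400e+02 1.50363e+02 9.00000e-02 4.02780e+01 1.03469e+02 2.89520e+01
 1.99440e+01 3.28790e+01 9.57550e+01] rms 0.46
[[[0.6, 0.4], [0.0, -0.0], [0.5, -0.0], [0.9, 0.2], [-0.1, 0.1], [-0.1, -0.1], [0.4, 0.3], [0.2, 0.2], [0.4, -0.0], [0.5, -0.1], [0.2, 0.1], [0.6, -0.0], [-0.0, -0.6]], [[0.6, -0.4], [-0.9, 0.0], [0.5, -0.7], [-1.0, 0.8], [-0.0, -0.5], [-0.4, 0.5], [-0.5, -0.3], [-0.8, 0.7], [0.0, 0.7], [0.1, 1.0], [0.1, 0.7], [-0.0, 0.6], [-0.2, -0.2]]]
[[503.33884503 201.89591254  85.69296257]
 [509.61650582 202.4653367   85.17650238]
 [529.31040684 144.00537598  89.71337975]
 [532.0704425   82.00119412 101.36943545]]
```

The panel fit is tight (0.5 px rms). The box corners leave larger residuals, but the rocker itself fits well. I'll move above the supply rocker with the fingers shut and check from the wrist camera.

send_rows(
  translation=[
    [-0.04, 0.021, 0],
    [-0.08, 0.043, 0],
    [-0.12, 0.064, 0],
    [-0.16, 0.086, 0],
    [-0.2, 0.107, 0.01],
    [-0.24, 0.129, 0.02],
    [-0.28, 0.15, 0.03],
    [-0.32, 0.172, 0.04],
    [-0.36, 0.193, 0.05],
    [-0.4, 0.215, 0.06],
    [-0.44, 0.236, 0.07],
    [-0.479, 0.257, 0.08],
  ],
  yaw=[3, 6, 9, 12, 15, 18, 21, 24, 27, 29, 31, 31],
  fingers=[255, 255, 255, 255, 255, 255, 255, 255, 255, 255, 255, 255],
)

```text
clock: 1.35
position: [558.2, -231.0, 150.3]
ee_rot: [0.141, 0.99, 0.001, -0.001]
contact_force: [1.0, -0.7, -0.1]
gripper_width: -0.2
```

```bash
cat >> fit.py <<'E'
from scipy.spatial.transform import Rotation as Ro
def wproj(st,X):
    from bench import camera_params
    p=camera_params("wrist");T=p["tool_from_camera"];R=Ro.from_quat(st["ee_rot"]).as_matrix()
    t=(np.atleast_2d(X)-st["position"])@R; c=(t-T[:3,3])@T[:3,:3]
    return cv2.projectPoints(c,np.zeros(3),np.zeros(3),p["mtx"],np.array([p["k1"],0,0,0.]))[0][:,0]
def totool(st,tgt): return Ro.from_quat(st["ee_rot"]).inv().apply(np.array(tgt)-st["position"])
def yawof(st): x=Ro.from_quat(st["ee_rot"]).as_matrix()[:,0]; return np.arctan2(-x[1],-x[0])
E
python3 - <<'E'
from fit import *; from bench import *
s=read_state(); im=get_image("wrist")
print(s["position"],s["ee_rot"],yawof(s),s["gripper_width"],s["contact_force"])
q=[585.1,-204.2,-.284]
X=W(q,[(1.86-21,-36,55),(1.86+29,-16,47),(1.86+29,-56,47),(1.86-29,-56,47),(1.86-29,-16,47)])
for u in wproj(s,X): print(u); cv2.circle(im,tuple(int(v) for v in u.round()),2,(0,0,255),-1)
cv2.imwrite("pics/w1.png",im); print(totool(s,X[0]))
E
```

```text
[ 558.21885593 -231.0496712   150.25390879] [ 1.40856587e-01  9.90029564e-01  7.70201871e-04 -5.39018314e-04] -0.2826523931009808 -0.16965138882756187 [ 0.96494212 -0.70846009 -0.07550777]
[316.33946689 240.65340943]
[341.03554708 296.07986806]
[291.86736216 296.06376984]
[290.0608286  227.37653873]
[342.69530064 227.40273402]
[ 0.74016422 -2.82347216 95.25115054]
```

View pics/w1.png

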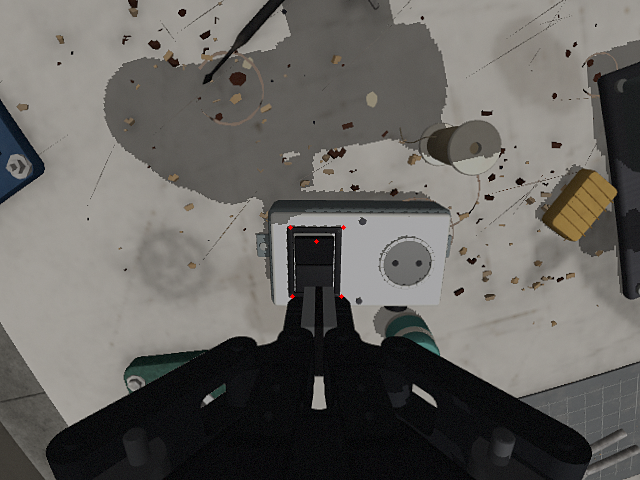

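The projected rocker frame lands within about 2 px of the real one (289–341, row 227), so the pose is confirmed. Descending now.

send_rows(
  translation=[
    [0.001, -0.0035, 0.04],
    [0.002, -0.0035, 0.075],
    [0.002, -0.0035, 0.088],
    [0.002, -0.0035, 0.09],
    [0.002, -0.0035, 0.09],
  ],
  yaw=[0, 0, 0, 0, 0],
  fingers=[255, 255, 255, 255, 255],
)

```text
clock: 1.9
position: [560.0, -230.6, 59.1]
ee_rot: [0.138, 0.99, 0.001, 0.0]
contact_force: [-0.1, -0.1, 0.1]
gripper_width: 0.2
```

send_rows(
  translation=[
    [0, 0, 0.002],
    [0, 0, 0.004],
    [0, 0, 0.005],
    [0, 0, 0.006],
    [0, 0, 0.007],
    [0, 0, 0.008],
  ],
  yaw=[0, 0, 0, 0, 0, 0],
  fingers=[255, 255, 255, 255, 255, 255],
)

```text
clock: 2.5
position: [559.4, -230.4, 51.3]
ee_rot: [0.138, 0.99, 0.001, -0.0]
contact_force: [-1.8, 0.3, 3.1]
gripper_width: 0.0
```

The tip is about 4 mm beyond the intended spot, so I'll lift and correct before pressing over.

Run:
```python
from fit import *; from bench import *
s=read_state(); print(s["position"],totool(s,(555.2,-233.9,55)),yawof(s),s["contact_force"])
```

```text
[ 559.43160058 -230.41445147   51.26702676] [ 3.11610353 -4.50539261 -3.73924022] -0.27754778175935874 [-1.79303957  0.27211509  3.10693475]
```

send_rows(
  translation=[
    [0, 0, -0.005],
    [0, 0, -0.008],
    [0.003, -0.004, -0.008],
    [0.004, -0.005, -0.007],
    [0.004, -0.005, -0.006],
    [0.004, -0.005, -0.006],
  ],
  yaw=[0, 0, 0, 0, 0, 0],
  fingers=[255, 255, 255, 255, 255, 255],
)

```text
clock: 3.1
position: [553.9, -234.2, 56.9]
ee_rot: [0.138, 0.99, 0.001, -0.0]
contact_force: [-0.1, -0.1, 0.3]
gripper_width: 0.3
```

Run:
```python
from fit import *; from bench import *
s=read_state(); im=get_image("wrist")
print(s["position"],totool(s,(555.2,-233.9,55)),yawof(s),s["contact_force"])
s=read_state();print(s["position"])
cv2.imwrite("pics/w2.png",cv2.resize(im[180:380,220:480],None,fx=3,fy=3,interpolation=2))
```

```text
[ 553.94213039 -234.1968961    56.87462958] [-1.13006841  0.6274006   1.87454879] -0.2777968513290393 [-0.07594344 -0.14400948  0.27909138]
[ 554.09385823 -234.19404224   56.99934246]
```

View pics/w2.png

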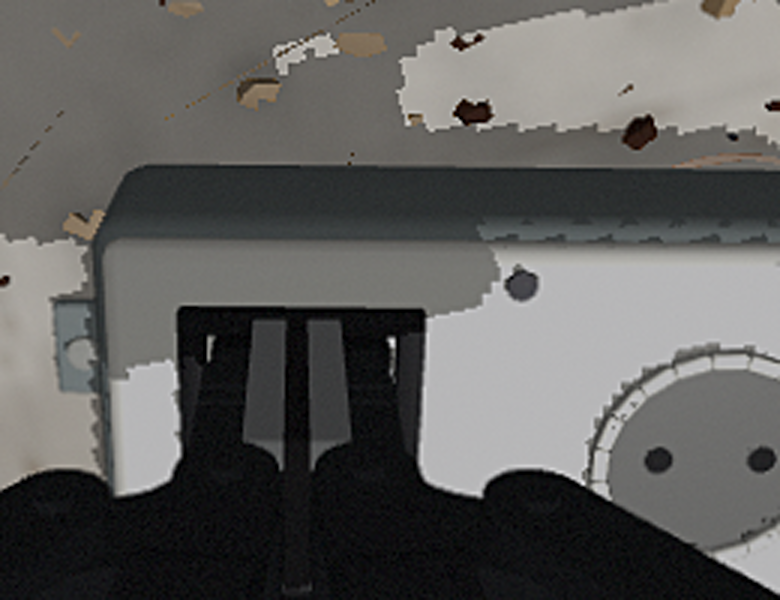

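The fingers sit centred over the rocker's near end (rocker columns about 290–360, near edge at row 283). Pressing.

send_rows(
  translation=[
    [0, 0, 0.002],
    [0, 0, 0.004],
    [0, 0, 0.005],
    [0, 0, 0.006],
    [0, 0, 0.007],
    [0, 0, 0.008],
  ],
  yaw=[0, 0, 0, 0, 0, 0],
  fingers=[255, 255, 255, 255, 255, 255],
)

```text
clock: 3.75
position: [553.6, -234.0, 49.1]
ee_rot: [0.138, 0.99, 0.001, -0.001]
contact_force: [-1.2, 0.5, 3.5]
gripper_width: -0.1
```

send_rows(
  translation=[
    [0, 0, 0.001],
    [0, 0, 0.002],
    [0, 0, 0.002],
  ],
  yaw=[0, 0, 0],
  fingers=[255, 255, 255],
)

```text
clock: 4.05
position: [553.6, -234.1, 48.7]
ee_rot: [0.138, 0.99, 0.001, -0.001]
contact_force: [-4.6, 2.8, 9.5]
gripper_width: -0.4
```

send_rows(
  translation=[
    [0, 0, 0.002],
    [0, 0, 0.003],
    [0, 0, 0.003],
  ],
  yaw=[0, 0, 0],
  fingers=[255, 255, 255],
)

```text
clock: 4.35
position: [553.7, -234.1, 48.6]
ee_rot: [0.137, 0.991, 0.0, -0.0]
contact_force: [-5.8, 4.4, 16.0]
gripper_width: 0.0
```

send_rows(
  translation=[
    [0, 0, -0.03],
    [0, 0, -0.07],
    [-0.03, 0, -0.1],
    [-0.06, 0, -0.1],
    [-0.06, 0, -0.1],
  ],
  yaw=[0, 0, 0, 0, 0],
  fingers=[255, 255, 255, 255, 255],
)

```text
clock: 4.85
position: [615.0, -251.4, 149.3]
ee_rot: [0.137, 0.991, 0.0, 0.002]
contact_force: [-0.0, 0.8, -0.5]
gripper_width: -0.2
```

Run:
```python
from fit import *; from bench import *
s=read_state(); im=get_image("wrist"); sc=get_image("scene")
print(s["position"],s["contact_force"],yawof(s))
a=cv2.resize(im[100:300,200:420],(600,545),interpolation=2)
cv2.imwrite("pics/w3.png",a)
cv2.imwrite("pics/s3.png",cv2.resize(sc[170:280,280:390],None,fx=5,fy=5,interpolation=2))
```

```text
[ 614.98173326 -251.35588112  149.29303627] [-0.03858053  0.77116744 -0.52813715] -0.27585230328899174
```

View pics/w3.png

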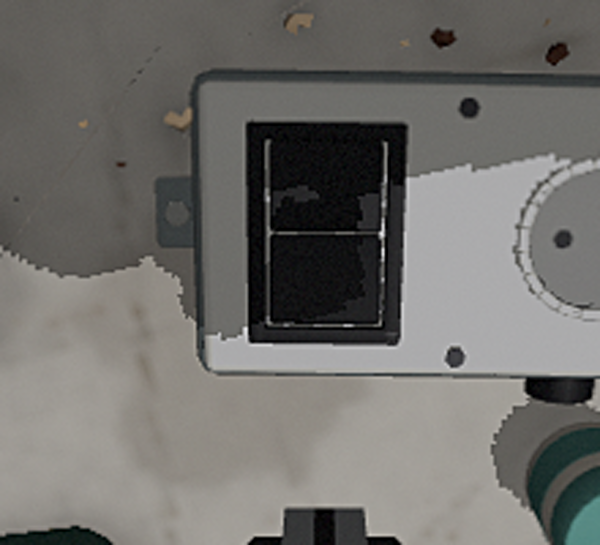

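View pics/s3.png

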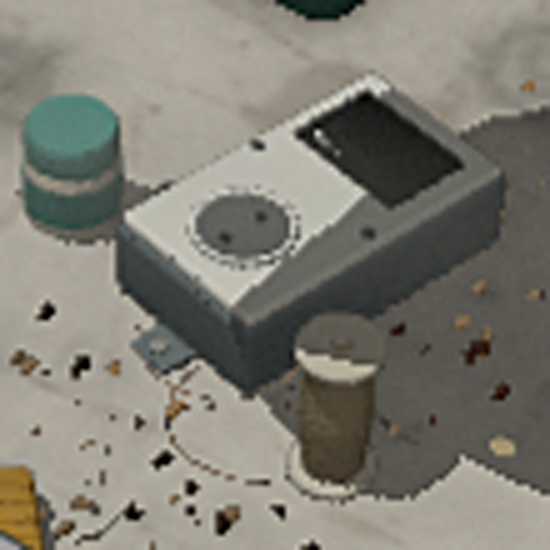

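The near half is now down: the bright raised edge has moved to the far end, and the stop was felt with z constant while the force rose to 16 N. The jar and spool are unmoved. Next is extraction.

Run:
```python
from fit import *; from bench import *
s=read_state(); q=[599.4,150.36,.09]
X=W(q,[(-94.2,60,150)]);print(X,totool(s,X[0]),"yaw deg",-np.degrees(.09-yawof(s)))
```

```text
[[500.1885396  201.65060465 150.        ]] [230.17715028 404.58551987  -1.77221917] yaw deg -20.990840056849787
```

send_rows(
  translation=[
    [0.022, 0.02, -0.03],
    [0.044, 0.05, -0.06],
    [0.066, 0.09, -0.07],
    [0.088, 0.13, -0.07],
    [0.11, 0.17, -0.07],
    [0.132, 0.21, -0.07],
    [0.154, 0.25, -0.07],
    [0.176, 0.29, -0.07],
    [0.198, 0.33, -0.07],
    [0.22, 0.37, -0.06],
    [0.23, 0.405, -0.03],
    [0.23, 0.405, -0.002],
  ],
  yaw=[-2, -4, -6, -8, -10, -12, -14, -16, -18, -20, -21, -21],
  fingers=[255, 255, 255, 255, 255, 255, 255, 255, 255, 255, 255, 255],
)

```text
clock: 6.15
position: [499.6, 205.5, 149.4]
ee_rot: [-0.048, 0.999, 0.001, -0.0]
contact_force: [0.7, -0.5, -1.0]
gripper_width: 0.1
```

Run:
```python
from fit import *; from bench import *
s=read_state(); im=get_image("wrist");s=read_state(); q=[599.4,150.36,.09]
S,C=np.sin(.24),np.cos(.24)
def pp(u,y,h): return (-68+u*C-h*S,y,80+u*S+h*C)
X=W(q,[pp(29,80,3),pp(29,40,3),pp(-29,40,3),pp(-29,80,3),pp(0,0,10),pp(-21,60,11)])
for u in wproj(s,X): cv2.circle(im,tuple(int(v) for v in u.round()),2,(0,0,255),-1)
cv2.imwrite("pics/w4.png",im)
T=W(q,[(-94.2,60,90)])[0];print(s["position"],totool(s,T),"yaw deg",-np.degrees(.09-yawof(s)),s["contact_force"])
```

```text
[496.13588321 201.97097198 143.8576773 ] [-4.61595792 -0.58282921 53.8101227 ] yaw deg 0.12184604394843249 [-1.4173374  -0.98646572 -4.35900857]
```

View pics/w4.png

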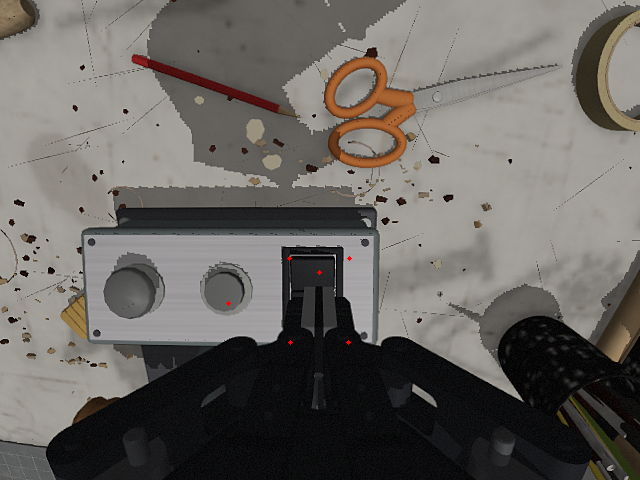

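The overlay offset comes from the arm still settling, since I paired the picture with a later pose. I'll repeat it with the arm at rest.

send_rows(
  translation=[
    [-0.004, 0, 0],
    [-0.004, 0, 0],
  ],
  yaw=[0, 0],
  fingers=[255, 255],
)

```text
clock: 6.4
position: [500.1, 201.7, 143.7]
ee_rot: [-0.046, 0.999, -0.002, -0.006]
contact_force: [0.1, -0.1, -0.0]
gripper_width: 0.1
```

```bash
cat > look.py <<'E'
import sys
from fit import *; from bench import *
def look(name,y,u):
    s=read_state(); im=get_image("wrist");s2=read_state(); q=[599.4,150.36,.09]
    S,C=np.sin(.24),np.cos(.24)
    def pp(u,y,h): return (-68+u*C-h*S,y,80+u*S+h*C)
    X=W(q,[pp(29,80,3),pp(29,40,3),pp(-29,40,3),pp(-29,80,3),pp(0,0,10),pp(-21,60,11),pp(0,-62,22)])
    for v in wproj(s,X): cv2.circle(im,tuple(int(a) for a in v.round()),2,(0,0,255),-1)
    cv2.imwrite(f"pics/{name}.png",im)
    T=W(q,[(u,y,90)])[0];print(s["position"],s2["position"],totool(s2,T),"yaw deg",-np.degrees(.09-yawof(s)),s["contact_force"])
E
python3 -c "
from look import *; look('w5',60,-94.2)"
```

```text
[500.07247806 201.69279407 143.74101566] [500.63790988 201.84416436 144.58669682] [-9.77915995e-02 -5.02704676e-02  5.45887789e+01] yaw deg 0.1006263175770309 [ 0.06579027 -0.10561303 -0.03110457]
```

View pics/w5.png

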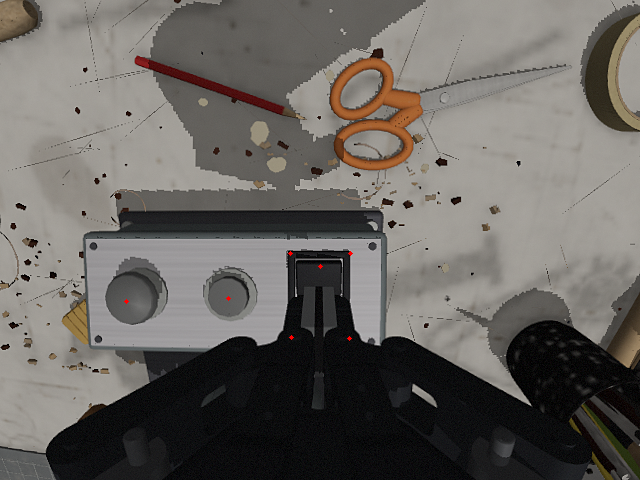

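Overlay and picture agree within about 2 px: frame (290–350, row 253), start button (228,298). Descending.

send_rows(
  translation=[
    [0, 0, 0.02],
    [0, 0, 0.04],
    [0, 0, 0.05],
    [0, 0, 0.053],
    [0, 0, 0.053],
  ],
  yaw=[0, 0, 0, 0, 0],
  fingers=[255, 255, 255, 255, 255],
)

```text
clock: 6.95
position: [500.6, 201.6, 92.2]
ee_rot: [-0.046, 0.999, -0.001, -0.005]
contact_force: [-0.8, -0.4, -0.4]
gripper_width: -0.2
```

send_rows(
  translation=[
    [0, 0, 0.002],
    [0, 0, 0.004],
    [0, 0, 0.005],
    [0, 0, 0.006],
    [0, 0, 0.007],
    [0, 0, 0.008],
    [0, 0, 0.009],
  ],
  yaw=[0, 0, 0, 0, 0, 0, 0],
  fingers=[255, 255, 255, 255, 255, 255, 255],
)

```text
clock: 7.65
position: [500.3, 201.6, 83.4]
ee_rot: [-0.046, 0.999, -0.001, -0.005]
contact_force: [-1.7, 0.5, 3.3]
gripper_width: 0.1
```

send_rows(
  translation=[
    [0, 0, 0.001],
    [0, 0, 0.002],
    [0, 0, 0.003],
    [0, 0, 0.003],
  ],
  yaw=[0, 0, 0, 0],
  fingers=[255, 255, 255, 255],
)

```text
clock: 8.05
position: [500.0, 201.5, 80.2]
ee_rot: [-0.046, 0.999, -0.001, -0.005]
contact_force: [-3.0, 1.3, 3.3]
gripper_width: -0.1
```

send_rows(
  translation=[
    [0, 0, 0.001],
    [0, 0, 0.002],
    [0, 0, 0.002],
  ],
  yaw=[0, 0, 0],
  fingers=[255, 255, 255],
)

```text
clock: 8.35
position: [500.0, 201.6, 79.8]
ee_rot: [-0.046, 0.999, -0.001, -0.005]
contact_force: [-6.2, 0.2, 11.7]
gripper_width: -0.0
```

send_rows(
  translation=[
    [0, 0, 0.001],
    [0, 0, 0.002],
    [0, 0, 0.002],
  ],
  yaw=[0, 0, 0],
  fingers=[255, 255, 255],
)

```text
clock: 8.65
position: [500.1, 201.6, 79.8]
ee_rot: [-0.046, 0.999, -0.001, -0.005]
contact_force: [-6.4, -1.0, 13.8]
gripper_width: 0.1
```

The stop is reached: z holds at 79.8 while the force rises. Lifting towards the start button and looking.

send_rows(
  translation=[
    [0, 0, -0.03],
    [0, 0, -0.06],
    [-0.015, -0.03, -0.065],
    [-0.024, -0.06, -0.065],
    [-0.024, -0.06, -0.065],
    [-0.024, -0.06, -0.065],
  ],
  yaw=[0, 0, 0, 0, 0, 0],
  fingers=[255, 255, 255, 255, 255, 255],
)

```text
clock: 9.25
position: [530.4, 143.7, 144.2]
ee_rot: [-0.046, 0.999, -0.001, -0.005]
contact_force: [0.6, 0.7, -0.8]
gripper_width: -0.1
```

```bash
python3 -c "
from look import *; look('w6',0,-71)"
```

```text
[530.44557578 143.66343393 144.22799247] [530.21569591 144.20313281 144.22349192] [1.03291489e+00 5.05622541e-02 5.42356325e+01] yaw deg 0.06300792943567096 [ 0.64674297  0.74920544 -0.8292523 ]
```

View pics/w6.png

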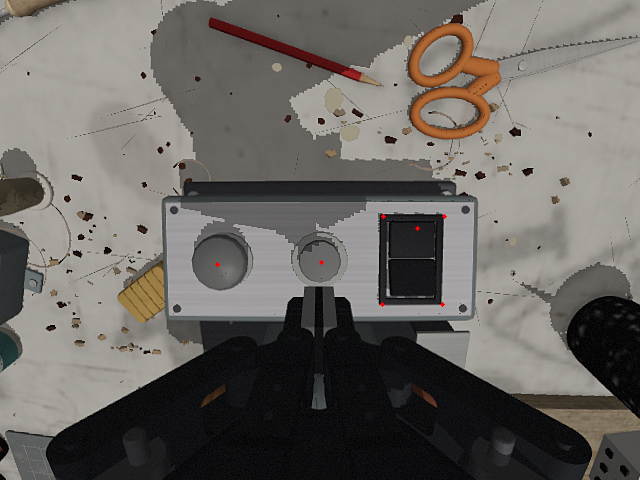

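The extraction rocker is now pressed over and its near half lies flat at (410,238). The start button centre matches the overlay at (321,262). Descending onto start.

send_rows(
  translation=[
    [0.001, 0, 0.02],
    [0.001, 0, 0.04],
    [0.001, 0, 0.048],
    [0.001, 0, 0.049],
    [0.001, 0, 0.049],
  ],
  yaw=[0, 0, 0, 0, 0],
  fingers=[255, 255, 255, 255, 255],
)

```text
clock: 9.8
position: [529.1, 144.5, 95.5]
ee_rot: [-0.047, 0.999, -0.001, -0.004]
contact_force: [-0.0, 0.2, 0.2]
gripper_width: 0.0
```

send_rows(
  translation=[
    [0, 0, 0.002],
    [0, 0, 0.004],
    [0, 0, 0.006],
    [0, 0, 0.007],
    [0, 0, 0.008],
    [0, 0, 0.009],
  ],
  yaw=[0, 0, 0, 0, 0, 0],
  fingers=[255, 255, 255, 255, 255, 255],
)

```text
clock: 10.4
position: [530.1, 144.9, 87.3]
ee_rot: [-0.047, 0.999, -0.001, -0.003]
contact_force: [1.2, 1.0, 4.6]
gripper_width: -0.1
```

send_rows(
  translation=[
    [0, 0, 0.001],
    [0, 0, 0.002],
    [0, 0, 0.003],
    [0, 0, 0.003],
  ],
  yaw=[0, 0, 0, 0],
  fingers=[255, 255, 255, 255],
)

```text
clock: 10.8
position: [530.6, 145.0, 85.4]
ee_rot: [-0.047, 0.999, -0.001, -0.002]
contact_force: [-0.3, -0.9, 8.9]
gripper_width: -0.1
```

send_rows(
  translation=[
    [0, 0, 0.001],
    [0, 0, 0.002],
    [0, 0, 0.003],
    [0, 0, 0.003],
  ],
  yaw=[0, 0, 0, 0],
  fingers=[255, 255, 255, 255],
)

```text
clock: 11.2
position: [530.7, 144.9, 85.1]
ee_rot: [-0.048, 0.999, -0.001, -0.002]
contact_force: [-4.3, -0.3, 18.9]
gripper_width: -0.0
```

send_rows(
  translation=[
    [0, 0, 0.001],
    [0, 0, 0.002],
    [0, 0, 0.003],
    [0, 0, 0.003],
  ],
  yaw=[0, 0, 0, 0],
  fingers=[255, 255, 255, 255],
)

```text
clock: 11.6
position: [530.8, 144.9, 85.0]
ee_rot: [-0.048, 0.999, -0.002, -0.001]
contact_force: [-6.4, -0.7, 20.2]
gripper_width: -0.3
```

Hard stop felt at z 85 with 20 N. Lifting straight up and away, then checking.

send_rows(
  translation=[
    [0, 0, -0.03],
    [0, 0, -0.06],
    [0, 0, -0.09],
    [0, 0, -0.12],
    [-0.01, 0, -0.14],
    [-0.01, 0, -0.14],
  ],
  yaw=[0, 0, 0, 0, 0, 0],
  fingers=[255, 255, 255, 255, 255, 255],
)

```text
clock: 12.2
position: [542.3, 146.9, 227.1]
ee_rot: [-0.048, 0.999, -0.001, 0.0]
contact_force: [-0.0, -0.0, -0.8]
gripper_width: 0.0
```

```bash
python3 -c "
from look import *; look('w7',0,-71)
cv2.imwrite('pics/s7.png',get_image('scene'));cv2.imwrite('pics/t7.png',get_image('top'))
w=cv2.imread('pics/w7.png');cv2.imwrite('pics/w7z.png',cv2.resize(w[160:330,130:480],None,fx=2.2,fy=2.2,interpolation=2))
s=cv2.imread('pics/s7.png');a=cv2.imread('pics/scene0.png')
cv2.imwrite('pics/s7z.png',cv2.resize(np.hstack([a[170:410,195:390],s[170:410,195:390]]),None,fx=2,fy=2,interpolation=2))"
```

```text
[542.31219157 146.85121845 227.09503645] [540.76357197 146.41932377 224.8500035 ] [ 11.76906755  -0.9943607  134.89557351] yaw deg 0.3734539566973514 [-0.00544672 -0.03713395 -0.79291131]
```

View pics/w7z.png

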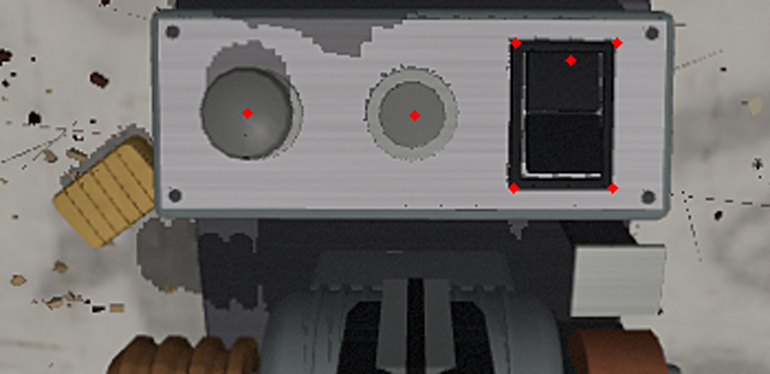

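View pics/s7z.png

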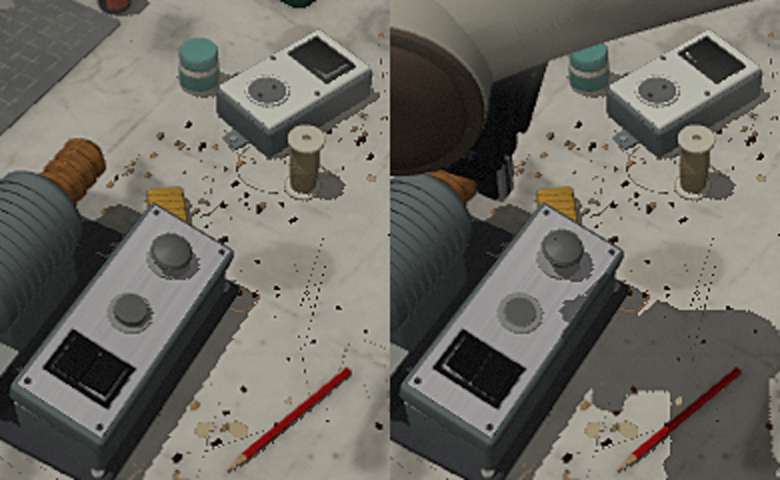

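The scene comparison shows the start button flush (519,312 in the crop) and the dome risen (562,250). Both rockers are over, and the jar, spool and wax are where they started. The arm hovers free, so I'm handing in.

```bash
python3 -c "
from bench import *
print(job_done()); s=read_state(); print(s['clock'],s['position'],s['contact_force'])"
```

```text
the job is handed in; nothing more can be done
None
the job is handed in; nothing more can be done
```

I pressed the supply rocker, then the extraction rocker, then the start button, using only the closed fingertips, and handed the job in at about 12.4 s. No verdict is reported, and `read_state` gave nothing after the hand-in.

**Force:** each press ended against a hard stop, with the height holding while the force rose. The forces were about 16 N on the supply rocker, 14 N on extraction and 20 N on start.

**Pictures:** the last pictures show both rockers over, the start button in and the stop dome risen. I saw no movement of the jar, spool or wax block, though I compared them only by eye. The arm stood clear about 225 mm above the bench, with contact force near zero.

**What disagreed:**
- **First touch on the supply rocker:** the tip landed about 4 mm past the aimed spot with about 3 N on it. I lifted, corrected and pressed again.
- **One picture overlay:** it was off because the arm was still settling. I repeated it at rest and it agreed.
- **Box corners:** they fitted the camera model poorly (up to 3 px), so I relied on the rocker's own outline, which fitted to about 1 px.

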